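Find the stamped crate and push it to the dispatch line

TASK

One of the two standing wooden crates has a wheel mark burnt into its underside. With the fingers only, never lifting a crate off the bench, tip both crates over towards the robot so that each lies on its side with its underside showing. Then push the stamped one, lying as it is, away from the robot until the foot of its front (the marked face) lies on the white dispatch line along its whole width; leave the other crate lying where it fell and do not disturb the tools and wares around.

Things in the scene. Friction and masses are not known exactly. Their poses are not given: they have to be found in the camera images.
- crate_stamped: closed pale wooden crate with a slatted lid, 90 deep (x) x 150 wide (y) x 115 high, 0.35 to 0.7 kg, evenly filled; pushed near its top it tips rather than slides, and topples by itself past 38 degrees. Wider than a gripper. Origin at the centre of its underside; x points away from the robot at the start, z to its lid. Has the mark: a dark burnt ring 70 across with a cross, mid-underside. Otherwise both look alike; either may be on the left.
- crate_plain: closed pale wooden crate with a slatted lid, 90 deep (x) x 150 wide (y) x 115 high, 0.35 to 0.7 kg, evenly filled; pushed near its top it tips rather than slides, and topples by itself past 38 degrees. Wider than a gripper. Origin at the centre of its underside; x points away from the robot at the start, z to its lid. Blank underside.
- line: the dispatch line: a white painted strip flat on the bench, 50 wide (its x) and 740 long (its y), beyond the crates. Origin at its centre on the surface; x points away from the robot.
- crate_stamped_nl (a point): corner of the underside at the crate's near (robot) side, left end: tipped towards the robot it turns about the edge between its two such corners, which is then the foot of its front
- crate_stamped_nr (a point): corner of the underside at the crate's near (robot) side, right end: tipped towards the robot it turns about the edge between its two such corners, which is then the foot of its front
- crate_plain_nl (a point): corner of the underside at the crate's near (robot) side, left end: tipped towards the robot it turns about the edge between its two such corners, which is then the foot of its front
- crate_plain_nr (a point): corner of the underside at the crate's near (robot) side, right end: tipped towards the robot it turns about the edge between its two such corners, which is then the foot of its front
- spindle: bystander: upright turned wooden spindle, 48 across, 140 high, origin under its centre
- glue: bystander: white glue bottle standing up, 54 across, 150 high, origin under its centre
- mallet: bystander: hammer with a wooden handle lying on the bench, 240 long along its x, origin on its underside

How it is judged:
On the way, in this order (a step that is already met when the one before it is completed fails the run):
1. both crates lie on the side that faced the robot, undersides showing (angle between crate_stamped's own z axis and vertical between 1.45 and 1.69 rad and height (world z) of each of crate_stamped_nl, crate_stamped_nr, crate_plain_nl, crate_plain_nr below 0.02 m and angle between crate_plain's own z axis and vertical between 1.45 and 1.69 rad), for 0.3 s.
2. the stamped crate, still lying on that side, has the foot of its front on the white line (angle between crate_stamped's own z axis and vertical between 1.45 and 1.69 rad and height (world z) of each of crate_stamped_nl, crate_stamped_nr below 0.02 m and x of crate_stamped_nl in the frame of line between -0.03 and 0.03 m and y of crate_stamped_nl in the frame of line between -0.39 and 0.39 m and x of crate_stamped_nr in the frame of line between -0.03 and 0.03 m and y of crate_stamped_nr in the frame of line between -0.39 and 0.39 m), for 0.2 s.
At the end, for the whole second after the job is handed in: The stamped crate lies on its side (within 7 degrees), still, with both lower front corners on the white strip (within 30 mm of its middle line); the plain crate lies still on its side, its origin within 130 mm of where it began (tipping alone moves it about 65 mm) (all of step 2 and linear speed of each of crate_stamped, crate_plain below 0.02 m/s and angle between crate_plain's own z axis and vertical between 1.45 and 1.69 rad and height (world z) of each of crate_plain_nl, crate_plain_nr below 0.02 m and distance of crate_plain from where it was at the start of the episode below 0.13 m); the robot touches nothing.
It fails at once if a crate is lifted or carried clear of the bench ((height (world z) of crate_stamped above 0.1 m or (angle between crate_stamped's own z axis and vertical below 0.1 rad and height (world z) of crate_stamped above 0.02 m) or (angle between crate_stamped's own z axis and vertical between 1.45 and 1.69 rad and height (world z) of crate_stamped above 0.065 m and height (world z) of each of crate_stamped_nl, crate_stamped_nr above 0.02 m)) or (height (world z) of crate_plain above 0.1 m or (angle between crate_plain's own z axis and vertical below 0.1 rad and height (world z) of crate_plain above 0.02 m) or (angle between crate_plain's own z axis and vertical between 1.45 and 1.69 rad and height (world z) of crate_plain above 0.065 m and height (world z) of each of crate_plain_nl, crate_plain_nr above 0.02 m))).
It fails at once if a crate is turned upside down (angle between any of crate_stamped, crate_plain's own z axis and vertical above 2.1 rad).
It fails at once if a bystander is moved by more than 30 mm (distance of any of spindle, glue, mallet from where it was at the start of the episode above 0.03 m).
It also fails if it takes over 61 s, if anything falls off the work surface, if the arm or the gripper's body presses on something with over 40 N, if the wrist force passes 120 N, or if a joint passes its speed limit or range.

ROBOT

A 6-joint arm with a two-finger parallel gripper is mounted at the origin on the work surface. World frame = base frame: x ahead of the robot, y to its left, z up, the work surface at z = 0. Lengths are in m, angles in rad, forces in N, time in s.
With the tool pointing down it reaches from about 0.425 to 0.95 m from the base axis. Payload 3.5 kg.
Tool frame: the origin (TCP) lies on the centre line of the jaws, within the pads' length; the fingertips stand 17 mm ahead of it and the grasp point (between the pads) lies 2 mm behind it; z points along the fingers, y is the line along which they close (so a half turn about z gives the same grasp; the last joint's range is limited). The gripper opens to 85 mm and grips with 20 to 120 N. Pads are 22 mm wide; open, the fingers measure 114 mm over their backs; the gripper's body (76 mm by 85 mm) begins 54 mm behind the grasp point. The pads swing forward as they close: fully open they stand 13 mm farther back than shut.
Start: joints at [1.143, 0.286, 1.577, -0, 1.279, -0.15], TCP at [0.185, 0.649, 0.248] pointing down, gripper open.
Joint ranges: [-2.77, 2.77], [-0.9, 2.22], [0.21, 2.48], [-1.53, 4.67], [0.24, 2.81], [-2.84, 2.84]. Speed limits (rad/s): [2.79, 2.79, 3.14, 3.14, 3.14, 3.14].

INTERFACE

Orientations are given as a unit quaternion [x, y, z, w].
In Python, from plant import ctrl gives the robot as it stands. The module is installed in compiled form; this text tells all that it offers.
- The arm moves only by the tool drive_tool, never from a script. Its argument "moves" is a list of rows, each a list of 3 entries, a list of its own where there are three numbers: the turn, a rotation vector about the tool's x, y, z in rad, then the shift along the tool's x, y, z in m, then the finger opening in m, from 0 to 0.0854. A call has 1 to 5 rows; each row shifts and turns the commanded pose from where the row before left it, along the tool's axes as they then stand; what a row does not reach is not made up. A row lasts 1/8 s, in which the tool goes at most 62.5 mm and 10.7 degrees, less where a joint would pass 70% of its speed; a pose out of reach is approached as far as the arm can. A call with a gripper value outside its range is refused whole. The fingers move at their own pace and stop on an object; "grip_force" is the grip in N (left out, the last holds). Time passes only in rows, so rows that do not move let the fingers close. It gives the time, the measured TCP pose, the force, the opening and the grip force at its end, in the units of the state.
- ctrl.get_state(): the state, without advancing time (a new reading comes with each control period).
- ctrl.read_camera(name): name is "scene" or "top" or "wrist"; returns a dict with "image" (400x640x3 uint8, red, green, blue), "fx", "fy", "cx", "cy" (pixels), "R" (3x3) and "t" (3): a world point X has camera coordinates R X + t. Camera axes: x right, y down, z forward; pixel columns grow to the right and rows downward; lengths in m; the calibration is good to about 2 mm. The wrist camera is an equidistant fisheye: a pixel r from the principal point sees the ray r / f radians off the axis. A picture is of the moment at which its call begins. There is no depth.
- ctrl.sign_off(): hands the job in; it is judged then, once.
The state is a dict: "time": time; "qpos": joint angles; "dq": joint speeds; "joint_efforts": joint torques, N m; "eef_pos": TCP position; "tcp_rot": TCP orientation; "contact_force": force on the tool from outside, world axes, zero at the start; "wrist_torque": the same for the moment, N m; "opening": opening from 0.0 (shut) to 1.0 (fully open); "finger_force": force on a finger pad.
Only numpy, scipy, OpenCV 4.12 (cv2) and the standard library are available. Lean on these libraries where they do the work, as an engineer would, in place of code of your own. Each camera call takes 0.05 s, during which the arm holds its last target. There are 200 camera calls.

## Working session

There is one attempt and no reset: what is moved stays moved. The work goes in short steps, Python scripts to look and compute and a tool call to move; the robot and the scene stay as the last step left them, time stands still between calls to the robot, and variables do not carry over. Pictures are saved under pics/ and viewed, at most 10 in all, crops included, and the job is handed in when it is done.

Besides the shell and the picture viewer there is one more tool, called after "Emit:" as name([rows], argument=value, ...), one row to a line, values as JSON. drive_tool: Moves the arm, as the interface text tells. Its arguments: {"type":"object","properties":{"moves":{"type":"array","items":{"type":"array"}},"grip_force":{"type":"number"}},"required":["moves"]}

```bash
mkdir -p pics
cat > h.py <<'E'
import numpy as np, cv2
from plant import ctrl
def snap(n,f):
    c=ctrl.read_camera(n); cv2.imwrite('pics/'+f,c['image'][:,:,::-1]); 
    np.savez('pics/'+n+'.npz',**{k:c[k] for k in('fx','fy','cx','cy','R','t')}); return c
def ray(c,u,v,z):
    R=np.array(c['R']);t=np.array(c['t']);o=-R.T@t
    d=R.T@np.array([(u-c['cx'])/c['fx'],(v-c['cy'])/c['fy'],1]); return o+d*(z-o[2])/d[2]
E
python3 - <<'E'
from h import *
for n in('top','scene'):
    c=snap(n,n+'0.png'); print(n,c['fx'],c['cx'],c['cy'],np.round(c['R'],3).tolist(),np.round(c['t'],3))
s=ctrl.get_state(); print({k:np.round(v,3) for k,v in s.items()})
E
```

```text
top 488.7877328539759 323.2781396083405 203.1527272056877 [[-0.012, -1.0, -0.002], [-0.986, 0.013, -0.164], [0.164, 0.0, -0.986]] [-0.023  0.532  1.398]
scene 486.94696788407634 308.20439898665575 201.75427237510237 [[0.512, 0.859, 0.014], [0.577, -0.332, -0.746], [-0.636, 0.391, -0.666]] [-0.259 -0.299  2.029]
{'time': np.float64(0.1), 'qpos': array([ 1.143,  0.287,  1.578, -0.   ,  1.279, -0.15 ]), 'dq': array([ 0.001, -0.002, -0.003,  0.   , -0.001, -0.001]), 'joint_efforts': array([ 1.0000e-03, -4.0729e+01, -2.9370e+01, -0.0000e+00,  3.0000e-03,
        0.0000e+00]), 'eef_pos': array([0.185, 0.649, 0.247]), 'tcp_rot': array([ 0.138,  0.99 , -0.001, -0.   ]), 'contact_force': array([ 0.677, -0.344, -0.044]), 'wrist_torque': array([-0.027, -0.092, -0.012]), 'finger_force': np.float64(0.0), 'opening': np.float64(1.002)}
```

View pics/top0.png

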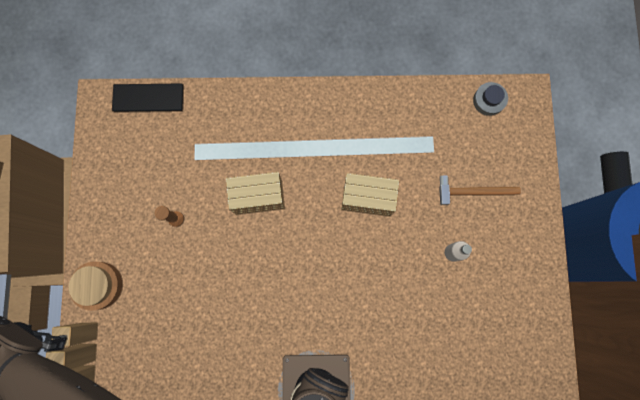

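View pics/scene0.png

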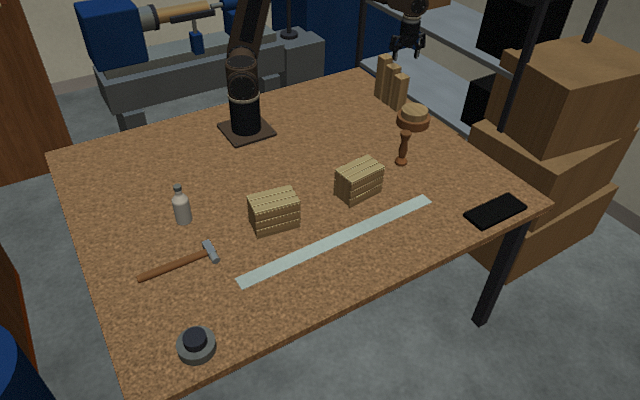

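The top view shows the left crate's lid at about (254,191), the right crate's at about (371,193), and the line from (195,152) to (434,145). The spindle's base is near (177,219), the glue near (460,250) and the mallet head near (445,190). I'll enlarge the crate area next.

Run:
```python
import cv2
a=cv2.imread('pics/top0.png')[130:225,190:450]
cv2.imwrite('pics/crop0.png',cv2.resize(a,None,fx=3,fy=3,interpolation=cv2.INTER_CUBIC))
```

```text
(no output)
```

View pics/crop0.png

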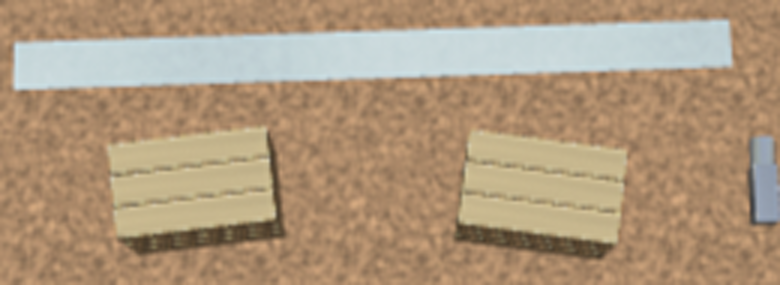

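In the crop, the left lid's corners are at (108,145), (267,128), (277,220) and (119,238). The right lid's are at (471,130), (627,150), (616,243) and (459,225). The line's corners are at (14,43), (14,90), (731,20) and (732,66).

Run:
```python
from h import *
c=np.load('pics/top.npz')
def P(l,z): return np.array([ray(c,190+u/3-.33,130+v/3-.33,z)[:2] for u,v in l])
for n,l in(('L',[(108,145),(267,128),(277,220),(119,238)]),('R',[(471,130),(627,150),(616,243),(459,225)])):
    p=P(l,.115); w=p[0]-p[1]+p[3]-p[2]
    print(n,p.round(3).tolist(),'ctr',p.mean(0).round(3),'yaw(y axis)',np.degrees(np.arctan2(-w[0],w[1])).round(2),[np.linalg.norm(p[i]-p[i-1]).round(3) for i in range(4)])
print('line',P([(14,43),(14,90),(731,20),(732,66)],0).round(3).tolist())
for n,u,v in(('spindle',177,219),('glue',459,254),('mallethead',445,190),('malletend',520,190)):print(n,ray(c,u,v,0).round(3))
```

```text
L [[0.596, 0.246], [0.61, 0.096], [0.522, 0.086], [0.507, 0.234]] ctr [0.559 0.165] yaw(y axis) 5.69 [np.float64(0.09), np.float64(0.151), np.float64(0.089), np.float64(0.148)]
R [[0.606, -0.097], [0.585, -0.243], [0.496, -0.23], [0.515, -0.084]] ctr [ 0.551 -0.163] yaw(y axis) -7.8 [np.float64(0.092), np.float64(0.148), np.float64(0.089), np.float64(0.147)]
line [[0.731, 0.369], [0.681, 0.367], [0.746, -0.374], [0.696, -0.373]]
spindle [0.496 0.414 0.   ]
glue [ 0.38  -0.433  0.   ]
mallethead [ 0.575 -0.401  0.   ]
malletend [ 0.572 -0.63   0.   ]
```

Emit:
drive_tool([
  [[0, 0, -0.126], [0, 0, 0], 0.085],
  [[0, 0, -0.126], [0, 0, 0], 0.085],
  [[0, 0, -0.126], [0, 0, 0], 0.085],
  [[0, 0, 0], [-0.028, -0.037, 0], 0.085],
  [[0, 0, 0], [-0.028, -0.037, 0], 0.085],
])

```text
time: 0.72
eef_pos: [0.2483, 0.5802, 0.2475]
tcp_rot: [-0.051, 0.999, -0.001, -0.0]
contact_force: [-0.2, -0.4, -0.6]
opening: 0.989
finger_force: 0.0
```

Emit:
drive_tool([
  [[0, 0, 0], [-0.028, -0.037, 0], 0.085],
  [[0, 0, 0], [-0.028, -0.037, 0], 0.085],
  [[0, 0, 0], [-0.028, -0.037, 0], 0.085],
  [[0, 0, 0], [-0.028, -0.037, 0], 0.085],
  [[0, 0, 0], [-0.028, -0.037, 0], 0.085],
])

```text
time: 1.35
eef_pos: [0.4066, 0.4096, 0.2478]
tcp_rot: [-0.05, 0.999, -0.0, -0.0]
contact_force: [0.2, -0.3, 1.2]
opening: 0.991
finger_force: 0.0
```

Emit:
drive_tool([
  [[0, 0, 0], [-0.028, -0.037, 0], 0.085],
  [[0, 0, 0], [-0.028, -0.037, 0], 0.085],
  [[0, 0, 0], [-0.028, -0.037, 0], 0.085],
  [[0, 0, 0], [-0.028, -0.037, 0], 0.085],
  [[0, 0, 0], [-0.028, -0.037, 0], 0.085],
])

```text
time: 1.98
eef_pos: [0.5644, 0.2396, 0.2477]
tcp_rot: [-0.05, 0.999, -0.0, -0.0]
contact_force: [0.2, 0.1, -0.8]
opening: 0.993
finger_force: 0.0
```

Emit:
drive_tool([
  [[0, 0, 0], [-0.028, -0.037, 0], 0.085],
  [[0, 0, 0], [-0.028, -0.037, 0], 0.085],
  [[0, 0, 0], [0, 0, 0], 0.085],
])

```text
time: 2.35
eef_pos: [0.6283, 0.1702, 0.2474]
tcp_rot: [-0.048, 0.999, -0.0, -0.0]
contact_force: [0.2, -0.4, -0.1]
opening: 0.997
finger_force: 0.0
```

Emit:
drive_tool([
  [[0, 0, 0], [-0.01, 0, 0.03], 0.085],
  [[0, 0, 0], [0, 0, 0.045], 0.085],
  [[0, 0, 0], [0, 0, 0.045], 0.085],
  [[0, 0, 0], [0, 0, 0.035], 0.085],
  [[0, 0, 0], [0, 0, 0], 0.085],
])

```text
time: 2.98
eef_pos: [0.6332, 0.1745, 0.089]
tcp_rot: [-0.051, 0.999, -0.0, -0.005]
contact_force: [-0.4, -0.4, 0.2]
opening: 0.998
finger_force: 0.0
```

Emit:
drive_tool([
  [[0, 0, 0], [0.01, 0, 0], 0.085],
  [[0, 0, 0], [0.01, 0, 0], 0.085],
  [[0, 0, 0], [0.008, 0, 0], 0.085],
])

```text
time: 3.35
eef_pos: [0.6121, 0.1713, 0.0973]
tcp_rot: [-0.05, 0.999, 0.0, 0.006]
contact_force: [8.1, 0.1, 5.5]
opening: 0.994
finger_force: 4.0
```

```bash
python3 -c "
from h import *
c=snap('top','top1.png');d=snap('scene','scene1.png')
a=c['image'][120:240,180:460,::-1];b=d['image'][130:270,210:420,::-1]
cv2.imwrite('pics/c1.png',np.vstack([cv2.resize(a,(700,300)),cv2.resize(b,(450,300)).copy() if 0 else cv2.copyMakeBorder(cv2.resize(b,(450,300)),0,0,0,250,0)]))"
```

```text
(no output)
```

View pics/c1.png

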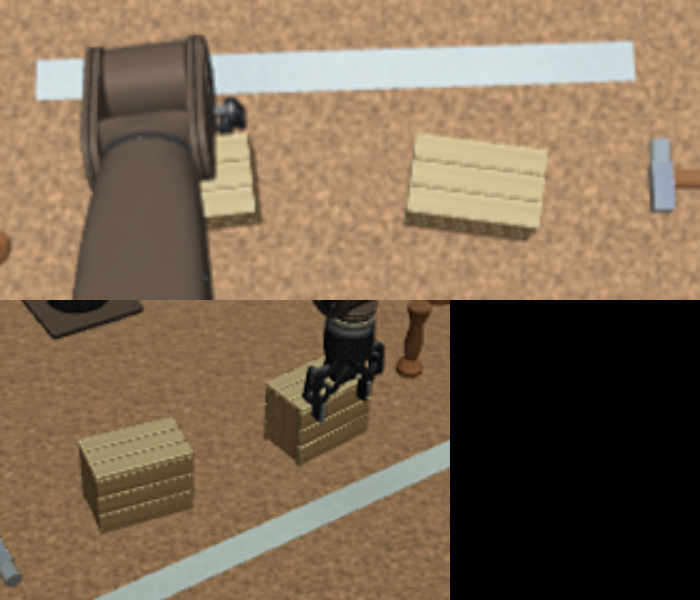

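The fingers stand behind the left crate and press on its far face (crop (340,370)), and it has started to tip. I'll keep pushing.

Emit:
drive_tool([
  [[0, 0, 0], [0.008, 0, 0], 0.085],
  [[0, 0, 0], [0.008, 0, 0], 0.085],
  [[0, 0, 0], [0.008, 0, 0], 0.085],
  [[0, 0, 0], [0.008, 0, 0], 0.085],
])

```text
time: 3.95
eef_pos: [0.5873, 0.1685, 0.103]
tcp_rot: [-0.05, 0.999, 0.001, 0.014]
contact_force: [13.9, 1.4, 19.8]
opening: 0.994
finger_force: 9.4
```

Emit:
drive_tool([
  [[0, 0, 0], [0.007, 0, 0], 0.085],
  [[0, 0, 0], [0.006, 0, 0], 0.085],
  [[0, 0, 0], [0, 0, 0], 0.085],
])

```text
time: 4.32
eef_pos: [0.5755, 0.1674, 0.1051]
tcp_rot: [-0.05, 0.999, 0.001, 0.015]
contact_force: [10.9, 0.5, 23.0]
opening: 0.998
finger_force: 10.8
```

```bash
python3 -c "
from h import *
d=snap('scene','scene2.png')
b=d['image'][110:270,210:450,::-1]
cv2.imwrite('pics/c2.png',cv2.resize(b,(720,480)))"
```

```text
(no output)
```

View pics/c2.png

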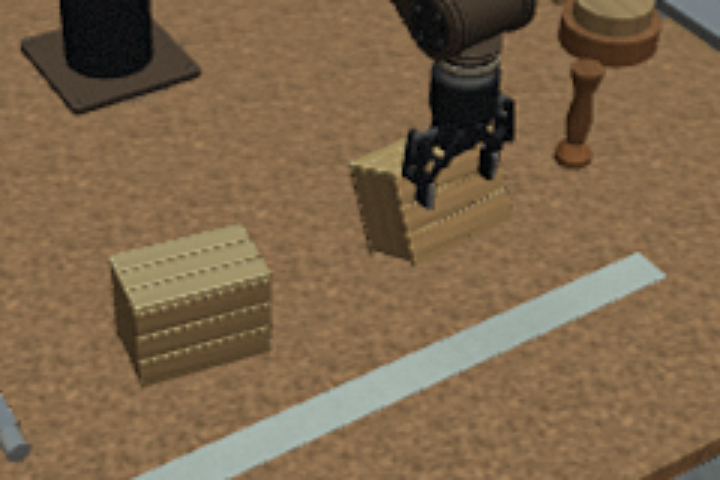

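The left crate leans towards the robot by about 25°, and the fingers are being dragged upward. I'll keep pushing while easing up.

Emit:
drive_tool([
  [[0, 0, 0], [0.007, 0, -0.004], 0.085],
  [[0, 0, 0], [0.007, 0, -0.004], 0.085],
  [[0, 0, 0], [0.007, 0, -0.002], 0.085],
])

```text
time: 4.75
eef_pos: [0.5523, 0.1651, 0.1137]
tcp_rot: [-0.05, 0.999, 0.0, 0.012]
contact_force: [6.4, -0.6, 22.1]
opening: 0.996
finger_force: 8.8
```

Emit:
drive_tool([
  [[0, 0, 0], [0.007, 0, -0.002], 0.085],
  [[0, 0, 0], [0, 0, 0], 0.085],
])

```text
time: 5.0
eef_pos: [0.5376, 0.164, 0.1084]
tcp_rot: [-0.05, 0.999, 0.0, 0.002]
contact_force: [-0.7, -0.4, -0.9]
opening: 0.999
finger_force: 0.0
```

Emit:
drive_tool([
  [[0, 0, 0], [-0.03, 0, 0], 0.085],
  [[0, 0, 0], [0, 0, -0.045], 0.085],
  [[0, 0, 0], [0, 0, -0.045], 0.085],
  [[0, 0, 0.118], [0, 0, 0], 0.085],
  [[0, 0, 0.118], [0, 0, 0], 0.085],
])

```text
time: 5.62
eef_pos: [0.5652, 0.1669, 0.195]
tcp_rot: [0.07, 0.998, -0.0, -0.001]
contact_force: [-0.5, -0.6, -0.1]
opening: 0.994
finger_force: 0.0
```

Emit:
drive_tool([
  [[0, 0, 0], [-0.014, -0.041, 0], 0.085],
  [[0, 0, 0], [-0.014, -0.041, 0], 0.085],
  [[0, 0, 0], [-0.014, -0.041, 0], 0.085],
  [[0, 0, 0], [-0.014, -0.041, 0], 0.085],
])

```text
time: 6.12
eef_pos: [0.5982, -0.0042, 0.194]
tcp_rot: [0.068, 0.998, 0.0, -0.002]
contact_force: [0.3, -0.6, -0.9]
opening: 0.993
finger_force: 0.0
```

Emit:
drive_tool([
  [[0, 0, 0], [-0.014, -0.041, 0], 0.085],
  [[0, 0, 0], [-0.014, -0.041, 0], 0.085],
  [[0, 0, 0], [-0.014, -0.041, 0], 0.085],
  [[0, 0, 0], [-0.014, -0.041, 0], 0.085],
  [[0, 0, 0], [0, 0, 0], 0.085],
])

```text
time: 6.75
eef_pos: [0.6318, -0.1757, 0.1938]
tcp_rot: [0.07, 0.998, 0.001, -0.002]
contact_force: [-1.0, 0.1, -0.5]
opening: 0.993
finger_force: 0.0
```

Emit:
drive_tool([
  [[0, 0, 0], [0, 0, 0.045], 0.085],
  [[0, 0, 0], [0, 0, 0.04], 0.085],
  [[0, 0, 0], [0, 0, 0.014], 0.085],
  [[0, 0, 0], [0.012, 0, 0], 0.085],
  [[0, 0, 0], [0.01, 0, 0], 0.085],
])

```text
time: 7.38
eef_pos: [0.6112, -0.1703, 0.0982]
tcp_rot: [0.068, 0.998, -0.0, 0.001]
contact_force: [0.0, 0.4, -1.0]
opening: 0.997
finger_force: 0.0
```

Emit:
drive_tool([
  [[0, 0, 0], [0.008, 0, -0.002], 0.085],
  [[0, 0, 0], [0.008, 0, -0.003], 0.085],
  [[0, 0, 0], [0.008, 0, -0.003], 0.085],
  [[0, 0, 0], [0.008, 0, -0.003], 0.085],
  [[0, 0, 0], [0.008, 0, -0.003], 0.085],
])

```text
time: 8.0
eef_pos: [0.5753, -0.1661, 0.1159]
tcp_rot: [0.069, 0.998, -0.001, 0.007]
contact_force: [4.9, 0.5, 6.2]
opening: 0.996
finger_force: 3.3
```

Emit:
drive_tool([
  [[0, 0, 0], [0.007, 0, -0.002], 0.085],
  [[0, 0, 0], [0.007, 0, -0.002], 0.085],
  [[0, 0, 0], [0.007, 0, -0.002], 0.085],
])

```text
time: 8.38
eef_pos: [0.553, -0.163, 0.1207]
tcp_rot: [0.068, 0.998, -0.001, 0.004]
contact_force: [1.6, 0.5, 6.0]
opening: 0.994
finger_force: 2.3
```

Emit:
drive_tool([
  [[0, 0, 0], [0.008, 0, 0], 0.085],
  [[0, 0, 0], [0.008, 0, 0], 0.085],
  [[0, 0, 0], [0, 0, 0], 0.085],
  [[0, 0, 0], [0, 0, 0], 0.085],
])

```text
time: 8.88
eef_pos: [0.534, -0.1597, 0.1156]
tcp_rot: [0.068, 0.998, 0.0, -0.001]
contact_force: [-1.0, -0.3, 0.6]
opening: 0.994
finger_force: 0.0
```

Emit:
drive_tool([
  [[0, 0, 0], [-0.04, 0, -0.01], 0.085],
  [[0, 0, 0], [-0.03, 0, -0.04], 0.085],
  [[0, 0, 0], [0, 0, -0.05], 0.085],
])

```text
time: 9.25
eef_pos: [0.6047, -0.1693, 0.2151]
tcp_rot: [0.068, 0.998, 0.001, -0.002]
contact_force: [0.2, -0.7, -0.2]
opening: 0.994
finger_force: 0.0
```

```bash
python3 -c "
from h import *
d=snap('scene','scene3.png');c=snap('top','top3.png')
b=d['image'][110:270,210:450,::-1];a=c['image'][130:260,180:460,::-1]
cv2.imwrite('pics/c3.png',np.vstack([cv2.resize(b,(420,280)).copy() if 0 else cv2.copyMakeBorder(cv2.resize(b,(390,260)),0,0,0,290,0),cv2.resize(a,(680,316))]))"
```

```text
(no output)
```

View pics/c3.png

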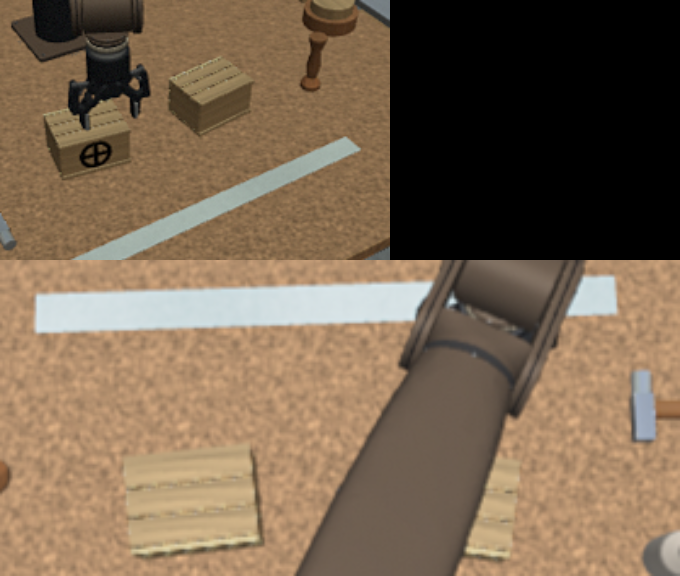

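The scene view shows the wheel mark on the right crate (95,153), so that one is stamped. Both crates lie on their sides. Next I'll go over to its near side, with the tool tilted for reach.

Emit:
drive_tool([
  [[0, 0.13, 0], [0, 0, 0], 0.085],
  [[0, 0.13, 0], [0, 0, 0], 0.085],
  [[0, 0, 0], [0.048, 0, 0.013], 0.085],
  [[0, 0, 0], [0.048, 0, 0.013], 0.085],
  [[0, 0, 0], [0.048, 0, 0.013], 0.085],
])

```text
time: 9.98
eef_pos: [0.4545, -0.1488, 0.214]
tcp_rot: [0.067, 0.989, 0.009, -0.131]
contact_force: [-0.1, 0.7, -0.1]
opening: 0.995
finger_force: 0.0
```

Emit:
drive_tool([
  [[0, 0, 0], [0.048, 0, 0.013], 0.085],
  [[0, 0, 0], [0.048, 0, 0.013], 0.085],
  [[0, 0, 0], [0, 0, 0], 0.085],
])

```text
time: 10.35
eef_pos: [0.3545, -0.1344, 0.2133]
tcp_rot: [0.068, 0.989, 0.01, -0.131]
contact_force: [0.1, 0.6, 0.7]
opening: 0.998
finger_force: 0.0
```

```bash
python3 -c "
from h import *
print(ctrl.get_state()['qpos'].round(2) if hasattr(ctrl.get_state()['qpos'],'round') else ctrl.get_state()['qpos'])
c=snap('scene','scene4.png');b=c['image'][60:260,190:430,::-1]
cv2.imwrite('pics/c4.png',cv2.resize(b,(720,600)))"
```

```text
[-0.56 -0.22  2.18 -0.11  1.43 -1.97]
```

View pics/c4.png

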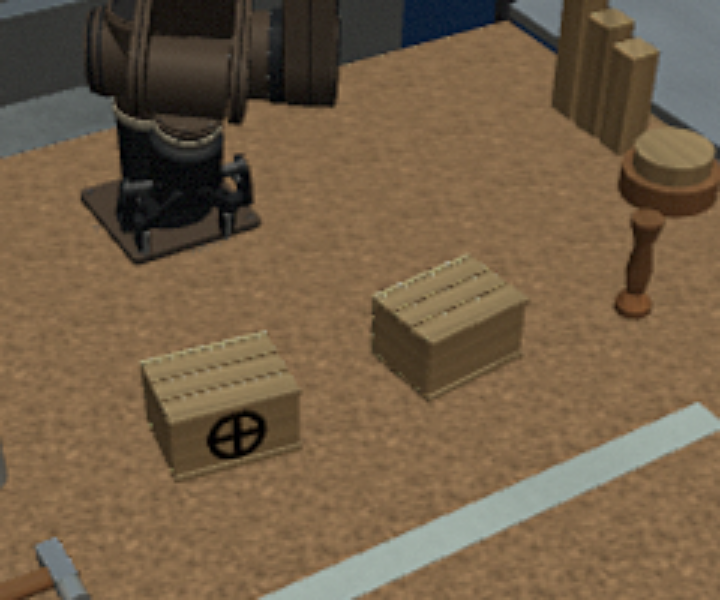

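Both crates lie clear. The stamped crate's foot corners are at about (177,480) and (300,449), and its near top edge runs from (142,362) to (265,332). The plain crate's foot corners are at (430,399) and (521,358).

```bash
python3 -c "
from h import *
c=np.load('pics/scene.npz')
for u,v,z in((177,480,0),(300,449,0),(142,362,.09),(265,332,.09),(430,399,0),(521,358,0)): print(ray(c,190+u/3-.33,60+v/3-.33,z).round(3))"
```

```text
[ 0.493 -0.224  0.   ]
[ 0.516 -0.081  0.   ]
[ 0.388 -0.211  0.09 ]
[ 0.408 -0.065  0.09 ]
[0.517 0.096 0.   ]
[0.508 0.236 0.   ]
```

Emit:
drive_tool([
  [[0, 0, 0], [-0.0095, 0, 0.036], 0.085],
  [[0, 0, 0], [-0.0095, 0, 0.036], 0.085],
  [[0, 0, 0], [-0.0095, 0, 0.036], 0.085],
  [[0, 0, 0], [-0.0095, 0, 0.036], 0.085],
  [[0, 0, 0], [0, 0, 0], 0.085],
])

```text
time: 11.02
eef_pos: [0.3562, -0.1347, 0.0638]
tcp_rot: [0.067, 0.989, 0.011, -0.133]
contact_force: [-0.2, 0.5, 0.8]
opening: 0.994
finger_force: 0.0
```

Emit:
drive_tool([
  [[0, 0, 0], [-0.0116, 0, -0.0031], 0.085],
  [[0, 0, 0], [-0.0116, 0, -0.0031], 0.085],
  [[0, 0, 0], [-0.0116, 0, -0.0031], 0.085],
  [[0, 0, 0], [-0.0116, 0, -0.0031], 0.085],
])

```text
time: 11.52
eef_pos: [0.4049, -0.1422, 0.0675]
tcp_rot: [0.067, 0.989, 0.009, -0.131]
contact_force: [-7.9, 0.5, 6.7]
opening: 1.0
finger_force: 4.7
```

Emit:
drive_tool([
  [[0, 0, 0], [-0.0116, 0, -0.0031], 0.085],
  [[0, 0, 0], [-0.0116, 0, -0.0031], 0.085],
  [[0, 0, 0], [-0.0116, 0, -0.0031], 0.085],
])

```text
time: 11.9
eef_pos: [0.4407, -0.1471, 0.0675]
tcp_rot: [0.067, 0.989, 0.009, -0.131]
contact_force: [-7.2, 1.5, 6.4]
opening: 0.993
finger_force: 4.3
```

Emit:
drive_tool([
  [[0, 0, 0], [0.024, 0, 0.0065], 0.085],
  [[0, -0.13, 0], [0, 0, 0], 0.085],
  [[0, -0.13, 0], [0, 0, 0], 0.085],
  [[0, 0, 0], [0, 0, 0.012], 0.085],
  [[0, 0, 0], [0, 0, 0], 0.085],
])

```text
time: 12.52
eef_pos: [0.4165, -0.1438, 0.0539]
tcp_rot: [0.068, 0.998, 0.0, -0.001]
contact_force: [0.2, -0.1, 0.0]
opening: 0.994
finger_force: 0.0
```

Emit:
drive_tool([
  [[0, 0, 0], [-0.012, 0, 0], 0.085],
  [[0, 0, 0], [-0.012, 0, 0], 0.085],
  [[0, 0, 0], [-0.012, 0, 0], 0.085],
  [[0, 0, 0], [-0.012, 0, 0], 0.085],
  [[0, 0, 0], [-0.012, 0, 0], 0.085],
])

```text
time: 13.15
eef_pos: [0.4755, -0.1515, 0.0537]
tcp_rot: [0.068, 0.998, 0.0, -0.001]
contact_force: [-4.1, 0.4, 1.6]
opening: 0.996
finger_force: 0.0
```

```bash
python3 -c "
from h import *
c=snap('scene','scene5.png');b=c['image'][110:310,190:430,::-1]
cv2.imwrite('pics/c5.png',cv2.resize(b,(720,600)))"
```

```text
(no output)
```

View pics/c5.png

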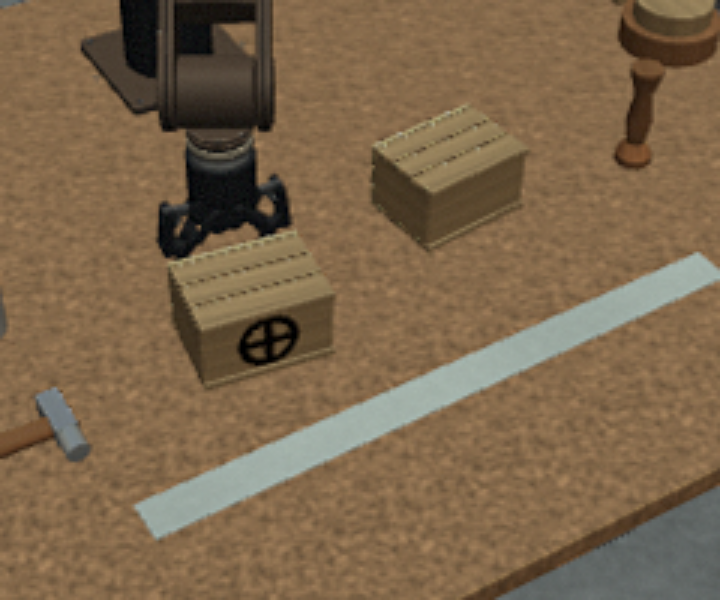

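The stamped crate slides straight. Its foot corners are now at about (207,385) and (333,352), with the line still ahead.

```bash
python3 -c "
from h import *
c=np.load('pics/scene.npz')
for u,v,z in((207,385,0),(333,352,0),(136,508,0),(156,539,0),(700,252,0)): print(ray(c,190+u/3-.33,110+v/3-.33,z).round(3))
print(ctrl.get_state()['eef_pos'])"
```

```text
[ 0.586 -0.233  0.   ]
[ 0.61  -0.091  0.   ]
[ 0.701 -0.369  0.   ]
[ 0.746 -0.368  0.   ]
[0.682 0.373 0.   ]
[ 0.47737741 -0.15218755  0.05432946]
```

Emit:
drive_tool([
  [[0, 0, -0.015], [-0.011, 0, 0], 0.085],
  [[0, 0, -0.015], [-0.011, 0, 0], 0.085],
  [[0, 0, -0.015], [-0.011, 0, 0], 0.085],
  [[0, 0, -0.015], [-0.011, 0, 0], 0.085],
  [[0, 0, -0.015], [-0.011, 0, 0], 0.085],
])

```text
time: 13.82
eef_pos: [0.531, -0.1577, 0.0543]
tcp_rot: [0.03, 1.0, -0.0, 0.0]
contact_force: [-2.7, -0.8, 0.3]
opening: 0.996
finger_force: 0.0
```

Emit:
drive_tool([
  [[0, 0, -0.015], [-0.011, 0, 0], 0.085],
  [[0, 0, -0.015], [-0.011, 0, 0], 0.085],
  [[0, 0, -0.015], [-0.011, 0, 0], 0.085],
  [[0, 0, 0], [-0.011, 0, 0], 0.085],
  [[0, 0, 0], [-0.011, 0, 0], 0.085],
])

```text
time: 14.45
eef_pos: [0.5857, -0.1594, 0.0542]
tcp_rot: [0.008, 1.0, 0.0, -0.0]
contact_force: [-3.6, -0.1, 0.6]
opening: 0.996
finger_force: 0.0
```

```bash
python3 -c "
from h import *
c=snap('scene','scene6.png');b=c['image'][110:310,190:430,::-1]
cv2.imwrite('pics/c6.png',cv2.resize(b,(720,600)))"
```

```text
(no output)
```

View pics/c6.png

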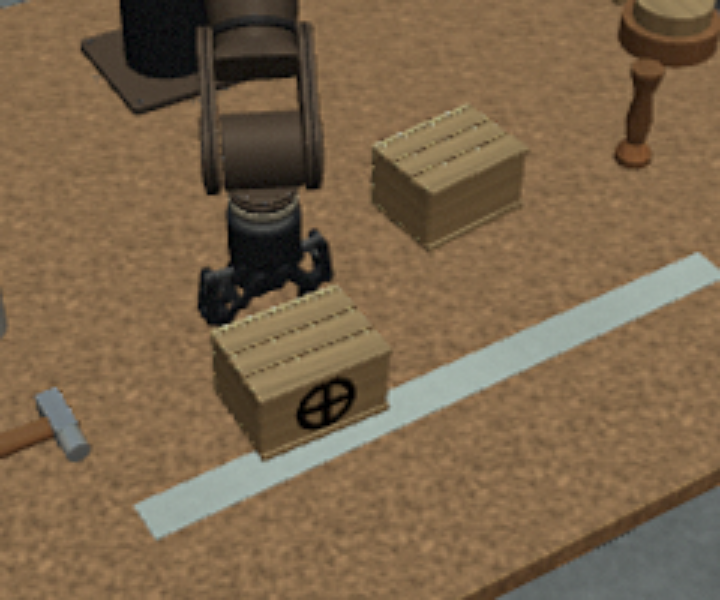

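The stamped crate's foot now lies on the strip, with corners at about (264,460) and (388,408).

```bash
python3 -c "
from h import *
c=np.load('pics/scene.npz')
for u,v in((264,460),(388,408)):
  p=ray(c,190+u/3-.33,110+v/3-.33,0); print(p.round(3),(p[0]-(0.7135-.0202*p[1])).round(4))
print(ctrl.get_state()['eef_pos'])"
```

```text
[ 0.709 -0.23   0.   ] -0.0087
[ 0.711 -0.083  0.   ] -0.0039
[ 0.58730404 -0.15965629  0.05461897]
```

Emit:
drive_tool([
  [[0, 0, 0], [-0.005, 0, 0], 0.085],
  [[0, 0, 0], [0, 0, 0], 0.085],
  [[0, 0, 0], [0, 0, 0], 0.085],
  [[0, 0, 0], [0.03, 0, 0], 0.085],
  [[0, 0, 0], [0.04, 0, 0], 0.085],
])

```text
time: 15.12
eef_pos: [0.521, -0.159, 0.0551]
tcp_rot: [0.008, 1.0, -0.001, 0.002]
contact_force: [0.5, -0.4, -0.4]
opening: 0.998
finger_force: 0.0
```

Emit:
drive_tool([
  [[0, 0, 0], [0, 0, -0.05], 0.085],
  [[0, 0, 0], [0, 0, -0.05], 0.085],
  [[0, 0, 0], [0, 0, -0.05], 0.085],
  [[0, 0, 0], [0, 0, 0], 0.085],
])

```text
time: 15.62
eef_pos: [0.5235, -0.16, 0.2108]
tcp_rot: [0.008, 1.0, -0.003, 0.006]
contact_force: [0.0, 0.1, 0.1]
opening: 0.998
finger_force: 0.0
```

```bash
python3 -c "
from h import *
c=snap('scene','scene7.png');b=c['image'][110:310,190:430,::-1]
cv2.imwrite('pics/c7.png',cv2.resize(b,(720,600)))"
```

```text
(no output)
```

View pics/c7.png

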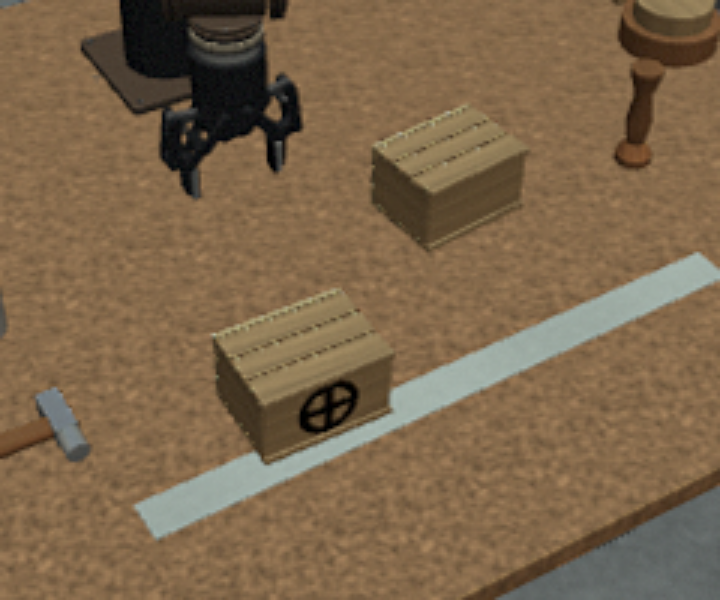

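The stamped crate lies with its foot mid-strip, from (267,462) to (392,410). The gripper is clear, and the plain crate and bystanders haven't moved.

```bash
python3 -c "
from plant import ctrl
print(ctrl.sign_off())"
```

```text
the job is handed in; nothing more can be done
None
```

I tipped both crates onto their sides and pushed the stamped one (the right-hand crate) until its foot lay on the white line, with both corners within about 10 mm of the middle by camera; the plain crate stayed where it fell, no bystander in view had moved, and I handed the job in at about 16 s (sign-off gave no verdict).

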